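Counter-hold the pivot bolt of the board trimmer

TASK

Lower the raised blade lever of the board trimmer to 20 degrees above its bed and let go of it there. Then reach down into the narrow gap between the blue pivot bracket and the clear finger guard, take the hexagon head of the pivot bolt between the fingers, without turning the bolt and without leaning on the guard, and grip it firmly so that a colleague can tighten the nut in front: finish while still holding the bolt head, the lever still at 20 degrees. Leave the glue bottle, the knife, the tape roll and the spanner where they lie.

Things in the scene. Friction and masses are not known exactly. Their poses are not given: they have to be found in the camera images.
- trimmer: lever board trimmer, fixed. Origin: on the table straight below the bolt head's centre; z up, y along the blade lever from pivot to hand grip (seen from above), x from the lever across the bed. Grey bed x -24 to 250, y -60 to 270 mm, top 30 mm above the table; fence strip 8 mm high on it at y -54 to -38 mm. Pivot axis: parallel to x, 68 mm above the table. Brass nut at x -50 to -30 mm
- bracket_top (a point): top of the blue upright pivot bracket, 92 mm above the table, straight above the pivot axis; axes as the trimmer's. Bracket: 8 mm plate, trimmer x -22 to -14 mm (point at x -18), y -30 to 30 mm, rounded top. Its foot lies on the bed below the bolt head, top 35 mm above the table
- guard: clear plastic finger guard with red top edge, fixed upright on the bed, parallel to the bracket; origin and axes as the trimmer's. Faces at x 32 and 36 mm, y -55 to 255 mm, top 100 mm above the table. The gap between bracket and guard is 46 mm wide (x -14 to 32 mm), open above and at both ends
- blade_lever (a joint): angle of the blade lever above the bed, rad: 0 = down on the bed, grows as it rises (20 degrees = 0.349), at most 1.15. It turns about the pivot axis, in front of the bracket (trimmer x -30 to -24 mm). Friction holds it wherever it is left; at the hand grip about 2 N lowers it and 5 N raises it
- lever_grip (a point): middle of the lever's round black hand grip, 28 mm in diameter, 95 mm long along the lever. In the lever's frame (on the pivot axis at the bolt head): y 330 mm along the lever, z -18 mm (below the line through the pivot), x -27 mm. Site axes turn with the lever: y outwards along it, x the trimmer's. With the lever at 0 it is 50 mm above the table
- bolt (a joint): turn of the pivot bolt about the trimmer's x axis, rad (positive turns its y towards z). At 0 two flats of the head stand upright, facing +y and -y of the trimmer; the bolt turns easily (0.06 N m) and stays where it is
- bolt_head (a point): centre of the steel hexagon head of the M12 pivot bolt, in the gap behind the bracket, 68 mm above the table: 19 mm across flats, 22 across corners, 8 mm thick (trimmer x -4 to 4 mm). A brass bush 16 mm in diameter fills the 10 mm between head and bracket. Its x: along the bolt, away from the bracket
- bolt_corner (a point): upper corner of the bolt head, 11 mm from the bolt's axis; turns with the bolt (4 mm of travel is about 21 degrees)
- glue_bottle: white glue bottle with a red collar and yellow tip, 62 mm in diameter, 170 mm tall, standing beside the pivot end; origin under its centre
- knife: red snap-off knife lying on the bed, about 170 x 26 x 16 mm, long along its x; origin under its middle
- tape: roll of cream masking tape lying flat on the bed, 96 mm in diameter, 25 mm high; origin under its centre
- spanner: steel spanner about 200 mm long, lying on the table in front of the trimmer, long along its x; origin under its middle

How it is judged (in metres and radians):
On the way:
1. the blade lever stands still at 20 degrees (within 4 degrees), let go of (value of joint blade_lever between 0.279 and 0.419 rad and velocity of joint blade_lever between -0.03 and 0.03 rad/s and contact force between each of the fingers, the arm and blade_lever below 0.2 N), for 0.3 s.
At the end, for the whole second after the job is handed in: the bolt head is between the fingers (grasp point within 20 mm of its centre), gripped with over 25 N (both fingers summed), at rest and turned less than about 20 degrees (corner moved under 4 mm) from its start; the blade lever stands at 20 degrees, within 4, untouched by the robot (contact force between the fingers and bolt above 25 N and distance between the grasp point and bolt_head below 0.02 m and distance of bolt_corner from where it was at the start of the episode below 0.004 m and velocity of joint bolt between -0.05 and 0.05 rad/s and value of joint blade_lever between 0.279 and 0.419 rad and contact force between each of the fingers, the arm and blade_lever below 0.2 N); the arm keeps its last pose, push and grip.
It fails at once if the clear guard is leaned on with more than 15 N (contact force between any of the fingers, the arm and guard above 15 N).
It fails at once if the glue bottle, knife, tape roll or spanner is moved by more than 25 mm (distance of any of glue_bottle, knife, tape, spanner from where it was at the start of the episode above 0.025 m).
It also fails if it takes over 45 s, if anything falls off the work surface, if the arm or the gripper's body presses on something with over 40 N, if the wrist force passes 120 N, or if a joint passes its speed limit or range.

ROBOT

A 6-joint arm with a two-finger parallel gripper is mounted at the origin on the work surface. World frame = base frame: x ahead of the robot, y to its left, z up, the work surface at z = 0. Lengths are in mm, angles in rad, forces in N, time in s.
With the tool pointing down it reaches from about 225 to 875 mm from the base axis. Payload 3.4 kg.
Tool frame: the origin (TCP) lies midway between the tips of the shut fingers; the grasp point (between the pads) lies tcp_to_grasp behind it (tcp_to_grasp is the distance from the TCP to the grasp point, in mm); z points along the fingers, y is the line along which they close (so a half turn about z gives the same grasp; the last joint's range is limited). The gripper opens to 85 mm and grips with 20 to 120 N. Pads are 22 mm wide; open, the fingers measure 114 mm over their backs; the gripper's body (76 mm by 85 mm) begins 54 mm behind the grasp point. The pads swing forward as they close: fully open they stand 13 mm farther back than shut.
Start: joints at [-1.415, 0.276, 1.505, -0, 1.361, -0.121], TCP at [157.133, -553.147, 231.328] pointing down, gripper open.
Joint ranges: [-2.89, 2.89], [-0.75, 2.08], [0.22, 2.7], [-1.18, 4.32], [0.11, 2.71], [-2.7, 2.7]. Speed limits (rad/s): [2.57, 2.57, 3.14, 3.14, 3.14, 3.14].

INTERFACE

Orientations are given as a 3x3 rotation matrix whose columns are the frame's x, y, z axes.
In Python, from cell import * gives the robot as it stands. Calls block until the motion is done:
- movep(position, orientation): joint-space move of the TCP to a pose.
- move_straight(position, velocity=150, attitude=None): straight line of the TCP; attitude=None keeps the orientation; velocity is the mean speed in mm/s.
- set_joints(angles): joint-space move.
- move_gripper(opening, strength=None): opening from 0.0 (shut) to 1.0 (fully open); strength is the grip in N (None keeps the last); returns when the fingers have stopped.
- dwell(seconds).
- solve_ik(position, orientation): joint angles nearest the present ones, or None.
- get_state(): the state.
- read_camera(name): name is "scene" or "side" or "wrist"; returns a dict with "img" (400x640x3 uint8, red, green, blue), "range_z" (400x640 float32, mm along the optical axis (not along the pixel's ray), 0 where there is no reading), "camera_matrix" (3x3 intrinsics, pixels), "R" (3x3) and "t" (3): a world point X has camera coordinates R X + t. Camera axes: x right, y down, z forward; pixel columns grow to the right and rows downward; lengths in mm; the calibration is good to about 2 mm. A picture is of the moment at which its call begins.
A pose or a line that the arm cannot do raises Unreachable and nothing moves.
- job_done(): hands the job in; it is judged then, once.
The state is a dict: "clock": time; "qpos": joint angles; "joint_velocities": joint speeds; "tau": joint torques, N m; "eef_pos": TCP position; "tool_rot": TCP orientation; "contact_force": force on the tool from outside, world axes, zero at the start; "wrist_torque": the same for the moment, N m; "width": opening from 0.0 (shut) to 1.0 (fully open); "grip_force": force on a finger pad.
Only numpy, scipy, OpenCV 4.12 (cv2) and the standard library are available. Lean on these libraries where they do the work, as an engineer would, in place of code of your own. Each camera call takes 0.05 s, during which the arm holds its last target. There are 200 camera calls.

## Working session

There is one attempt and no reset: what is moved stays moved. The work goes in short steps, each a Python script; the robot and the scene stay as the last script left them, time stands still between calls to the robot, and variables do not carry over. Pictures are saved under pics/ and viewed, at most 10 in all, crops included, and the job is handed in when it is done.

```bash
ls; mkdir -p pics; python3 - <<'E'
from cell import *
import cv2,numpy as np
s=get_state();print(s)
for n in ["scene","side"]:
    c=read_camera(n);cv2.imwrite(f"pics/{n}0.png",c["img"][:,:,::-1]);np.savez(f"pics/{n}0.npz",**c)
    print(n,c["camera_matrix"],c["R"],c["t"])
try: print(tcp_to_grasp)
except Exception as e: print(e)
E
```

```text
pics
{'clock': 0.0, 'qpos': array([-1.41498944e+00,  2.76595037e-01,  1.50615401e+00,  2.28514701e-05,
        1.36068672e+00, -1.20978918e-01]), 'joint_velocities': array([ 1.02407844e-03, -3.85550092e-04,  9.96435884e-04,  1.16533057e-05,
        1.46362158e-03,  2.10162604e-03]), 'tau': array([-2.67562355e-04, -4.16776049e+01, -2.45807594e+01, -8.27057174e-04,
        1.07915921e-02, -2.15332648e-05]), 'eef_pos': array([ 157.05846331, -552.57973407,  230.43136534]), 'tool_rot': array([[ 9.61940073e-01,  2.73260363e-01, -2.63930713e-04],
       [ 2.73260381e-01, -9.61938375e-01,  1.82425272e-03],
       [ 2.44610880e-04, -1.82694361e-03, -9.99998301e-01]]), 'contact_force': array([-0.55439917, -0.55450588, -0.46451648]), 'wrist_torque': array([-0.01910126, -0.0035555 , -0.00980846]), 'grip_force': 0.0, 'width': 0.9982447366151697}
scene [[407.04133115   0.         319.54207983]
 [  0.         407.04133115 200.64942549]
 [  0.           0.           1.        ]] [[ 0.3705817   0.9287587   0.0087452 ]
 [ 0.71361276 -0.27868498 -0.64272195]
 [-0.59449645  0.24442168 -0.76604961]] [-118.98229666 -386.11204315 1489.40105702]
side [[394.36069599   0.         325.63429545]
 [  0.         394.36069599 207.3451114 ]
 [  0.           0.           1.        ]] [[-0.99716262 -0.07230301 -0.02095213]
 [-0.02643745  0.59696662 -0.80183036]
 [ 0.07048247 -0.79900133 -0.5971843 ]] [572.43755957 127.16407673 719.12345627]
18.700000000000003
```

View pics/scene0.png

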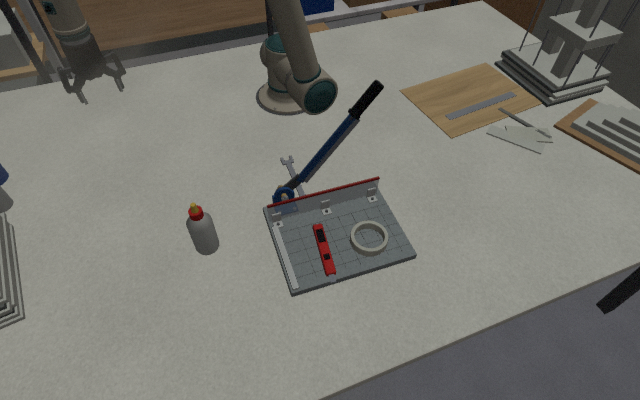

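View pics/side0.png

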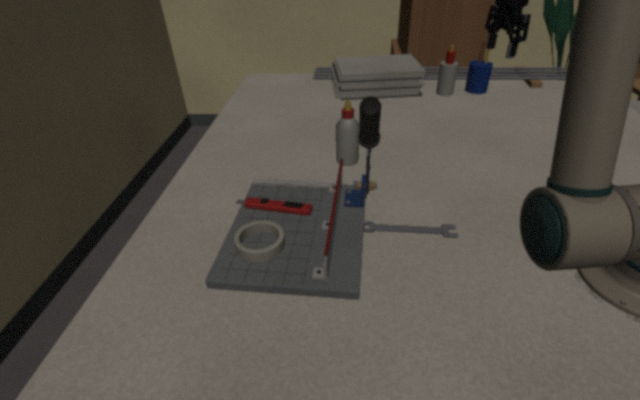

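The scene view shows the trimmer bed (265–415, 180–293), red guard edge from (268,206) to (380,181), bracket near (284,195), lever grip at (367,100) and bottle at (203,230). The side view shows the guard edge from (340,160) to (326,255), with the grip at (370,122).

```bash
cat > h.py <<'E'
import numpy as np,cv2
def ray(c,uv):
    d=np.linalg.solve(c["camera_matrix"],[uv[0],uv[1],1.]);R=c["R"];return -R.T@c["t"],R.T@d
def onz(c,uv,z):
    o,d=ray(c,uv);return o+d*(z-o[2])/d[2]
def depth(c,mask):
    v,u=np.nonzero(mask&(c["range_z"]>0));z=c["range_z"][v,u]
    K=c["camera_matrix"];P=np.stack([(u-K[0,2])/K[0,0]*z,(v-K[1,2])/K[1,1]*z,z],1)
    return (P-c["t"])@c["R"]
def comps(m,amin=15):
    n,l,s,ce=cv2.connectedComponentsWithStats(m.astype(np.uint8));return [(l==i,s[i],ce[i]) for i in range(1,n) if s[i][4]>=amin]
E
python3 - <<'E'
from h import *
np.set_printoptions(precision=1,suppress=True)
for n in ["scene","side"]:
    c=dict(np.load(f"pics/{n}0.npz"));h=cv2.cvtColor(c["img"],cv2.COLOR_RGB2HSV).astype(int);H,S,V=h[...,0],h[...,1],h[...,2]
    red=((H<8)|(H>172))&(S>120)&(V>60)
    blue=(H>100)&(H<130)&(S>120)&(V>40)
    blk=(V<45)
    for nm,m in [("red",red),("blue",blue),("blk",blk)]:
        for mm,s,ce in comps(m):
            u,v=ce
            if not(180<u<460 and 70<v<300):continue
            P=depth(c,mm);
            print(n,nm,s,ce,"med",np.median(P,0),"min",P.min(0),"max",P.max(0))
            if nm=="red" and s[4]>30 and max(s[2],s[3])>60:
                vv,uu=np.nonzero(mm);pts=np.stack([uu,vv],1).astype(float);ax=0 if n=="scene" else 1
                o=np.argsort(pts[:,ax]);print(" ends",pts[o[:3]].mean(0),pts[o[-3:]].mean(0),onz(c,pts[o[:3]].mean(0),100),onz(c,pts[o[-3:]].mean(0),100))
    # bed top: depth z ~30
    z=c["range_z"];full=depth(c,np.ones_like(z,bool));
    v,u=np.nonzero(z>0);m=np.zeros(z.shape,np.uint8);m[v,u]=(np.abs(full[:,2]-30)<8)
    m=cv2.morphologyEx(m,cv2.MORPH_OPEN,np.ones((3,3)));b=max(comps(m,500),key=lambda t:t[1][4])
    P=depth(c,b[0]);r=cv2.minAreaRect(P[:,:2].astype(np.float32));print("bed",b[1],P.mean(0),r,cv2.boxPoints(r))
E
```

```text
scene red [267 177 112  30 199] [321.8 191.6] med [562.7 -90.4  99.9] min [ 552.9 -237.7   95.5] max [571.6  69.7 102.9]
 ends [267.7 205.7] [377.3 177.3] [ 556.8 -235.6  100. ] [569.6  66.6 100. ]
scene red [188 206  16  15 130] [196.  214.2] med [ 557.6 -405.5  145.8] min [ 535.3 -421.4  127.2] max [ 563.7 -390.7  158. ]
scene red [313 224  23  52 406] [324.4 251.7] med [ 704.5 -140.5   45.6] min [ 615.8 -159.2   36. ] max [ 764.7 -116.3   54. ]
scene blue [298 115  57  66 430] [326.2 146.8] med [504.6 -54.6 199.6] min [ 497.9 -134.6   95.9] max [509.7  14.2 280.1]
scene blue [273 187  21  16 162] [282.8 193.2] med [ 508.8 -180.7   74. ] min [ 501.8 -209.5   44.1] max [ 512.4 -151.8   93.3]
scene blk [293  70  28  14  79] [305.3  79.1] med [217.2  -9.  199.4] min [173.4 -31.8 180. ] max [229.2  47.3 218.2]
scene blk [268  77  21  17  89] [279.2  87.1] med [ 55.3 -43.5  64.7] min [ -3.3 -66.7  50.8] max [149.4 -19.1 157.6]
scene blk [304  81  32  32 674] [319.2  98. ] med [237.7  29.3 139.4] min [215.4 -19.1  77.4] max [247.7  91.8 195.1]
scene blk [284  81 100 109 976] [341.9 128. 
[... 1464 characters left out ...]
7  23  55 943] [369.1 122.1] med [506.2  62.6 326.6] min [ 456.  -862.1    3.5] max [519.7  79.6 359.5]
side blk [364 156   5  38  86] [366.8 177.2] med [502.1 -47.7 166.2] min [ 496.1 -205.6   70.4] max [505.4  23.  250.6]
side blk [261 198   7   5  27] [264.2 200. ] med [ 717.  -142.1   48.8] min [ 711.  -177.9   28.8] max [ 722.5 -134.3   50.7]
side blk [284 201  18   7  79] [292.8 204. ] med [ 653.6 -132.5   47. ] min [ 635.1 -169.8   27.8] max [ 672.1 -122.3   49.1]
bed [  205   179   160   115 11458] [631.  -44.5  29.4] ((639.9544677734375, -81.46464538574219), (331.324462890625, 273.5899353027344), 87.54940032958984) [[ 496.2 -241.1]
 [ 769.5 -252.8]
 [ 783.7   78.2]
 [ 510.4   89.9]]
```

```bash
cat >> h.py <<'E'
O=np.array([524.,-181.2,0]);YAW=-0.046
def T(p): # trimmer -> world
    c,s=np.cos(YAW),np.sin(YAW);return O+np.array([c*p[0]-s*p[1],s*p[0]+c*p[1],p[2]])
def rot(tilt): # tool z = trimmer (0,sin t,-cos t), tool y along -lever dir
    c,s=np.cos(YAW),np.sin(YAW);Ex=np.array([c,s,0]);z=T([0,np.sin(tilt),-np.cos(tilt)])-O
    return np.stack([Ex,np.cross(z,Ex),z],1)
def lev(th,y=330,z=-4,x=-27):
    return T([x,y*np.cos(th)-z*np.sin(th),68+y*np.sin(th)+z*np.cos(th)])
E
python3 - <<'E'
from cell import *
from h import *
np.set_printoptions(precision=2,suppress=True)
R=rot(0.349);print(R)
for th in np.linspace(1.1,.33,5): print(th,lev(th),solve_ik(lev(th),R))
print(solve_ik(lev(1.1)+[0,0,60],R), solve_ik(T([2,0,180]),rot(0)))
move_gripper(0)
movep(np.array([157,-553,400.]),get_state()["tool_rot"])
movep(lev(1.1)+np.array([0,0,40]),R)
s=get_state();print(s["clock"],s["eef_pos"],s["contact_force"])
c=read_camera("scene");cv2.imwrite("pics/s1.png",c["img"][100-60:250,200:450,::-1].repeat(2,0).repeat(2,1))
E
```

```text
[[ 1.   -0.04  0.02]
 [-0.05 -0.94  0.34]
 [ 0.   -0.34 -0.94]]
1.1 [504.08 -26.87 360.28] [-0.43  0.15  1.41  0.33  1.71  1.21]
0.9075000000000001 [506.52  26.16 325.57] [-0.33  0.14  1.5   0.33  1.6   1.28]
0.7150000000000001 [508.61  71.58 281.33] [-0.24  0.16  1.6   0.34  1.47  1.33]
0.5225000000000001 [510.27 107.7  229.22] [-0.17  0.19  1.69  0.36  1.33  1.35]
0.33 [511.44 133.2  171.15] [-0.12  0.24  1.78  0.38  1.18  1.34]
[-0.43  0.14  1.28  0.34  1.84  1.26] [-0.46  0.28  1.63 -0.    1.23  1.16]
3.8083 [504.15 -27.59 400.12] [ 0.34  0.66 -0.36]
```

View pics/s1.png

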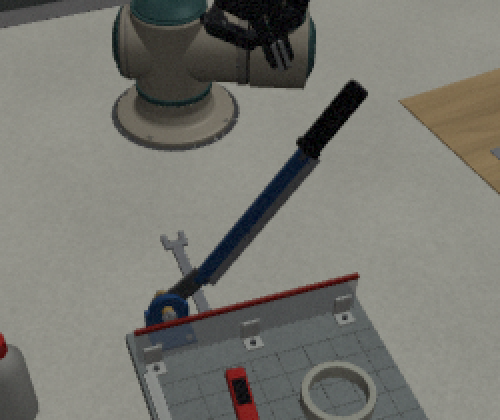

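The crop shows the shut gripper at about (275,50), clear above the lever grip at (335,120). Next I push the lever down along its arc.

```bash
python3 - <<'E'
from cell import *
from h import *
np.set_printoptions(precision=2,suppress=True)
for th in np.linspace(1.1,.37,15):
    move_straight(lev(th),120)
    s=get_state();print(round(th,2),s["eef_pos"],s["contact_force"])
move_straight(lev(.37,z=60),120)
c=read_camera("scene");np.savez("pics/scene1.npz",**c);cv2.imwrite("pics/s2.png",c["img"][60:260,200:450,::-1].repeat(2,0).repeat(2,1))
d=read_camera("side");np.savez("pics/side1.npz",**d)
h=cv2.cvtColor(c["img"],cv2.COLOR_RGB2HSV).astype(int);H,S,V=h[...,0],h[...,1],h[...,2]
for mm,s,ce in comps((H>100)&(H<130)&(S>120)&(V>40),100):
    P=depth(c,mm);m=np.median(P,0)
    if P[:,0].min()>450 and P[:,0].max()<560: print(s,m,P.min(0),P.max(0),np.degrees(np.arctan(np.polyfit(P[:,1],P[:,2],1)[0])))
print(get_state()["clock"],get_state()["contact_force"])
E
```

```text
1.1 [504.16 -27.03 360.46] [-0.57 -0.27 -0.5 ]
1.05 [504.73 -11.48 352.36] [-0.03  0.14  0.45]
1.0 [505.29   2.77 342.82] [-0.17 -0.12 -0.06]
0.94 [505.93  16.63 332.82] [-0.11 -0.37 -0.2 ]
0.89 [506.54  30.15 322.22] [-0.19  0.31  0.26]
0.84 [507.16  43.2  310.86] [-0.03  0.32  0.01]
0.79 [507.7  55.6 298.9] [-0.24 -0.19 -0.11]
0.74 [508.24  67.32 286.28] [ 0.63 -0.07 -0.79]
0.68 [508.76  78.33 273.11] [-0.11 -0.97  0.41]
0.63 [509.28  88.57 259.44] [0.03 0.84 0.14]
0.58 [509.74  98.15 245.22] [-0.45  0.38 -0.15]
0.53 [510.14 106.96 230.49] [ 0.01  0.48 -0.55]
0.47 [510.51 115.03 215.31] [-0.56 -0.32  0.2 ]
0.42 [510.82 122.32 199.71] [-0.04  0.39  0.15]
0.37 [511.11 128.75 183.77] [ 0.37 -0.73  0.51]
[306 144  71  42 369] [506.31 -10.11 116.22] [ 499.54 -113.29   71.22] [512.89  85.79 161.26] 20.648906562847532
[273 187  21  15 172] [ 508.92 -179.84   74.11] [ 499.54 -210.04   47.03] [ 512.64 -150.23   94.43] 0.05729763369702464
9.2083 [-0.3  -0.21  0.03]
```

View pics/s2.png

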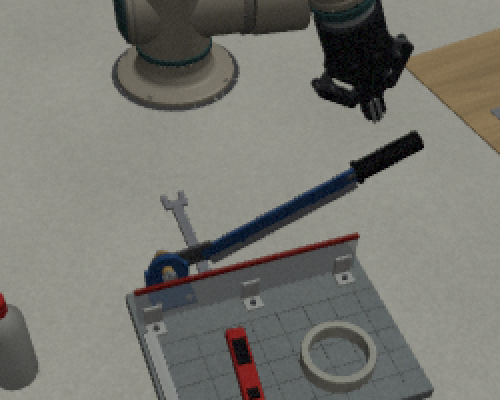

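The lever now stands at about 20.6°, with the grip at (390,155) in the crop and the fingers clear of it. Next I look at the bolt with the wrist camera.

```bash
python3 - <<'E'
from cell import *
from h import *
np.set_printoptions(precision=3,suppress=True)
p=get_state()["eef_pos"];move_straight(p+[0,-40,110],250)
movep(T([4,0,230]),rot(0)); move_gripper(1.0)
s=get_state();c=read_camera("wrist");np.savez("pics/w1.npz",**c);cv2.imwrite("pics/w1.png",c["img"][:,:,::-1])
print(s["clock"],s["eef_pos"],"cam pos in tool",s["tool_rot"].T@(-c["R"].T@c["t"]-s["eef_pos"]),c["R"]@s["tool_rot"],c["camera_matrix"])
for q in ([0,0,68],[-18,0,92],[34,-55,100]):
    x=c["camera_matrix"]@(c["R"]@T(q)+c["t"]);print(q,x[:2]/x[2])
E
```

```text
11.6583 [ 527.978 -181.433  229.96 ] cam pos in tool [  73.472   -0.383 -142.199] [[ 0.     1.    -0.001]
 [-0.956 -0.    -0.292]
 [-0.292  0.001  0.956]] [[322.311   0.    317.774]
 [  0.    322.311 200.417]
 [  0.      0.      1.   ]]
[0, 0, 68] [317.851 185.158]
[-18, 0, 92] [317.874 210.646]
[34, -55, 100] [382.828 155.546]
```

View pics/w1.png

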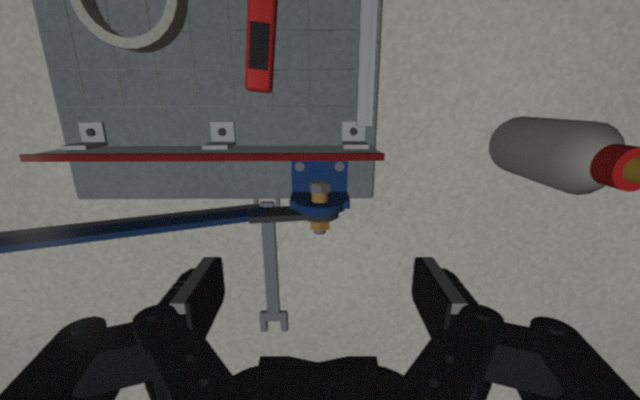

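The wrist view shows the bolt head at (319,187) against a predicted (318,185), and the red guard end at (384,156) against (383,155.5). The frame fits to about 1 mm. Next, a tilted close look for the bolt's angle.

```bash
python3 - <<'E'
from cell import *
from h import *
np.set_printoptions(precision=3,suppress=True)
a=np.radians(30);t=np.array([73.5,0,-142.2])
Rl=np.stack([[np.cos(a),0,-np.sin(a)],[0,-1,0],[-np.sin(a),0,-np.cos(a)]],1)
f=Rl@np.array([-.292,0,.956]); tcp=np.array([0,0,68])-235*f-Rl@t
print(tcp); Rz=np.stack([T([1,0,0])-O,T([0,1,0])-O,[0,0,1]],1)
movep(T(tcp),Rz@Rl)
c=read_camera("wrist");np.savez("pics/w2.npz",**c)
x=c["camera_matrix"]@(c["R"]@T([0,0,68])+c["t"]);x=x[:2]/x[2];print(x,get_state()["clock"],get_state()["contact_force"])
u,v=x.astype(int);cr=c["img"][v-40:v+40,u-50:u+50,::-1]
cv2.imwrite("pics/w2.png",cv2.resize(cr,None,fx=7,fy=7,interpolation=cv2.INTER_CUBIC))
E
```

```text
[ 37.004   0.    141.852]
[318.505 202.903] 12.2917 [-1.271  0.733  0.381]
```

View pics/w2.png

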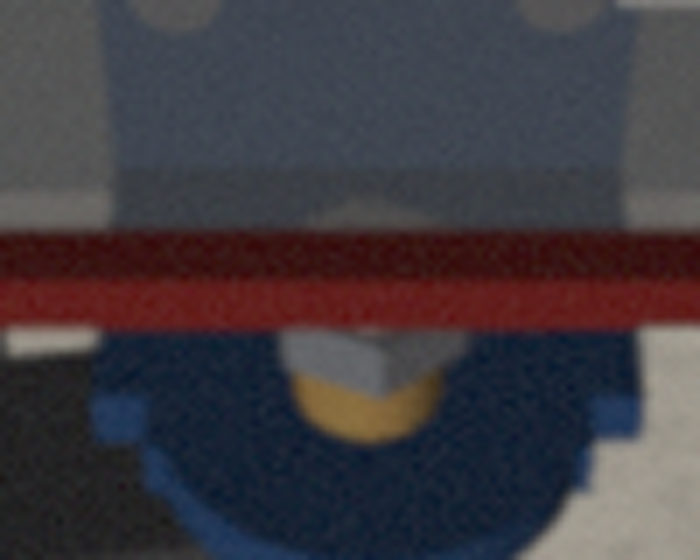

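The crop is inverted. The head spans columns 278–470 and its upper ridge is at about 385, slightly right of centre (370), so the bolt is turned a few degrees. The red edge hides the face, so I look again more steeply and closer.

```bash
python3 - <<'E'
from cell import *
from h import *
np.set_printoptions(precision=3,suppress=True)
a=np.radians(15);t=np.array([73.5,0,-142.2])
Rl=np.stack([[np.cos(a),0,-np.sin(a)],[0,-1,0],[-np.sin(a),0,-np.cos(a)]],1)
f=Rl@np.array([-.292,0,.956]); tcp=np.array([0,0,68])-200*f-Rl@t
print(tcp); Rz=np.stack([T([1,0,0])-O,T([0,1,0])-O,[0,0,1]],1)
movep(T(tcp),Rz@Rl)
c=read_camera("wrist");np.savez("pics/w3.npz",**c)
im=np.mean([c["img"]]+[read_camera("wrist")["img"] for _ in range(5)],0)
x=c["camera_matrix"]@(c["R"]@T([0,0,68])+c["t"]);x=x[:2]/x[2];print(x,get_state()["clock"],get_state()["contact_force"])
u,v=x.astype(int);print(u,v);np.save("pics/w3m.npy",im)
cr=im[v-25:v+30,u-40:u+40,::-1].clip(0,127)*2
cv2.imwrite("pics/w3.png",cv2.resize(cr.astype(np.uint8),None,fx=10,fy=10,interpolation=cv2.INTER_CUBIC))
E
```

```text
[ -1.903   0.    119.239]
[316.874 195.9  ] 13.0417 [-0.963  0.158  0.212]
316 195
```

View pics/w3.png

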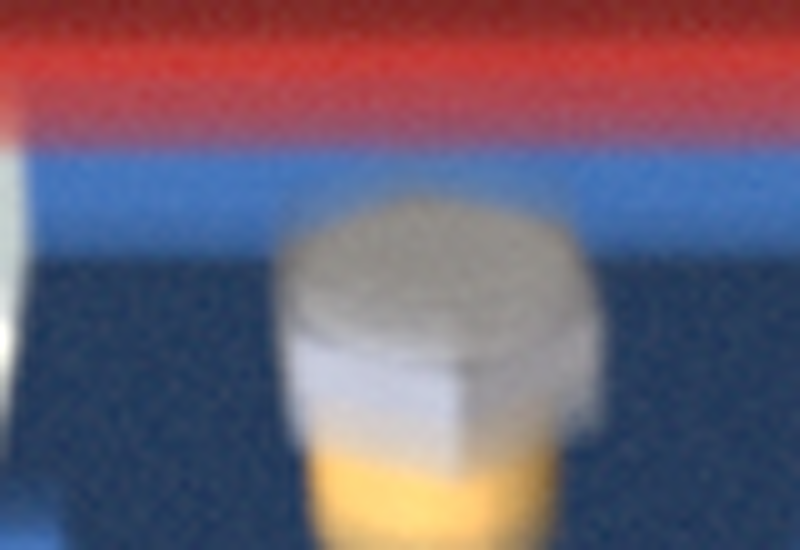

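In this crop the head spans columns 285–597 (centre 441), the ridge is at 460 and the bush centre is at 436. So the bolt is turned about +0.1 rad and lies about 1.5–2 mm towards −y of my frame. I recheck with a settled vertical frame from closer in.

```bash
cat >> h.py <<'E'
PHI=0.1
def head(k,x=5,dy=-1.5): # TCP on the tool axis, grasp point k mm above bolt head
    z=np.array([0,np.sin(PHI),-np.cos(PHI)]);return T(np.array([x,dy,68])-(k-18.7)*z)
E
python3 - <<'E'
from cell import *
from h import *
np.set_printoptions(precision=2,suppress=True)
movep(head(90),rot(PHI));move_gripper(.6);dwell(.4)
c=read_camera("wrist");np.savez("pics/w4.npz",**c)
s=get_state();print(s["clock"],s["eef_pos"],head(90),s["width"])
h=cv2.cvtColor(c["img"],cv2.COLOR_RGB2HSV).astype(int);H,S,V=h[...,0],h[...,1],h[...,2]
for mm,st,ce in comps((H>12)&(H<26)&(S>100)&(V>60),30):
    P=depth(c,mm);print(st,ce,np.median(P,0),onz(c,ce,72),"expected bush",T([-9,-1.5,72]))
x=c["camera_matrix"]@(c["R"]@T([0,-1.5,72])+c["t"]);u,v=(x[:2]/x[2]).astype(int);print(x[:2]/x[2])
cr=c["img"][v-30:v+30,u-40:u+40,::-1].clip(0,127)*2
cv2.imwrite("pics/w4.png",cv2.resize(cr,None,fx=10,fy=10,interpolation=cv2.INTER_CUBIC))
E
```

```text
14.2333 [ 528.58 -190.07  139.  ] [ 528.6  -190.04  138.94] 0.5991631628580333
[307 230  22  13 252] [317.5  236.06] [ 513.   -182.8    74.33] [ 512.13 -182.25   72.  ] expected bush [ 514.94 -182.28   72.  ]
[306 270  24  11 192] [317.84 274.82] [ 483.9  -181.85   76.26] [ 481.49 -181.09   72.  ] expected bush [ 514.94 -182.28   72.  ]
[317.36 220.3 ]
```

View pics/w4.png

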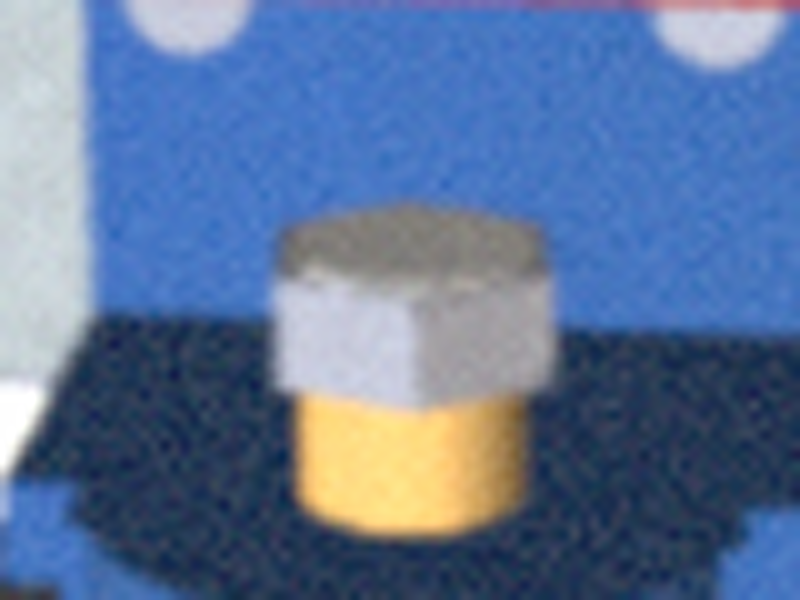

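The head is centred (columns 272–552, ridge 415, bush centre 412), so the 0.1 rad tilt matches the bolt's turn. Descend and grip, with x 2 mm nearer.

```bash
python3 - <<'E'
from cell import *
from h import *
np.set_printoptions(precision=2,suppress=True)
for k in (60,40,25,12,2):
    move_straight(head(k,3),80);s=get_state();print(k,s["eef_pos"],head(k,3),s["contact_force"])
    if np.linalg.norm(s["contact_force"])>8: break
else:
    move_gripper(.35);s=get_state();print(s["width"],s["contact_force"])
    move_gripper(0,60);dwell(.5)
s=get_state();print(s["clock"],s["width"],s["grip_force"],s["contact_force"],s["wrist_torque"],s["eef_pos"],head(2,3))
c=read_camera("wrist");x=c["camera_matrix"]@(c["R"]@T([-2,-1.5,68])+c["t"]);u,v=(x[:2]/x[2]).astype(int)
cv2.imwrite("pics/w5.png",cv2.resize(c["img"][max(v-60,0):v+60,u-80:u+80,::-1].clip(0,127)*2,None,fx=5,fy=5))
c=read_camera("scene");h=cv2.cvtColor(c["img"],cv2.COLOR_RGB2HSV).astype(int);H,S,V=h[...,0],h[...,1],h[...,2]
for mm,st,ce in comps((H>100)&(H<130)&(S>120)&(V>40),60):
    P=depth(c,mm)
    if P[:,0].min()>450 and P[:,0].max()<560: print(st,np.degrees(np.arctan(np.polyfit(P[:,1],P[:,2],1)[0])))
E
```

```text
60 [ 526.78 -186.98  108.97] [ 526.74 -186.96  109.09] [ 0.24  0.27 -0.35]
40 [ 526.74 -184.86   89.06] [ 526.83 -184.96   89.19] [-0.04  0.22  0.49]
25 [ 526.68 -183.3    74.09] [ 526.9  -183.46   74.27] [ 0.37 -0.45 -0.56]
12 [ 526.64 -182.     61.08] [ 526.96 -182.17   61.33] [ 0.04 -0.09 -0.39]
2 [ 526.65 -180.95   51.1 ] [ 527.   -181.17   51.38] [-0.09  1.02 -0.4 ]
0.35619959553844593 [-0.31  0.02 -0.05]
17.1833 0.20157753948801985 58.66989738307893 [-0.47 -0.27  6.  ] [ 0.18  0.2  -0.01] [ 527.1  -181.21   51.72] [ 527.   -181.17   51.38]
[302 144  75  45 405] 20.981241837043722
```

View pics/w5.png

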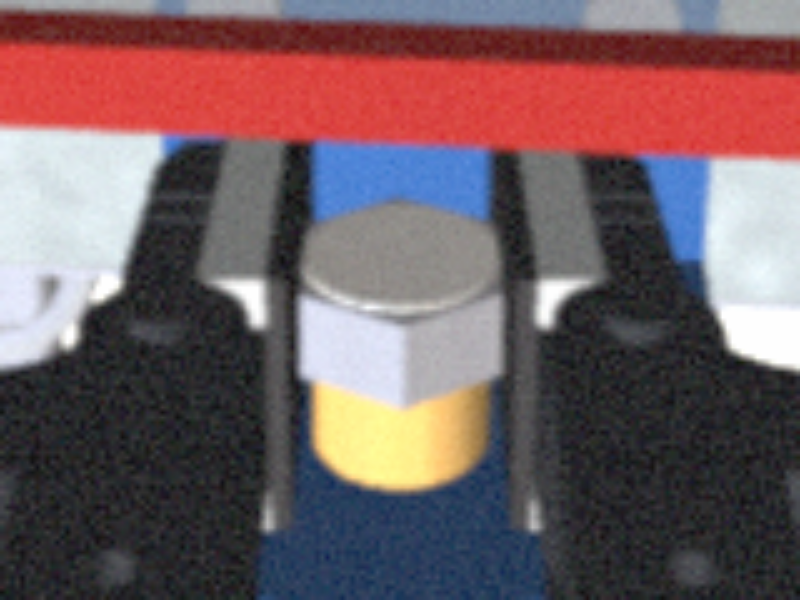

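The picture shows both pads flat on the head's side faces (columns 298 and 503), with the ridge still central at 403 and nothing touching the guard. Grip is 59 N and the lever stands at about 21°.

```bash
python3 -c "
from cell import *
print(job_done())"
```

```text
the job is handed in; nothing more can be done
None
```

The job is handed in: the camera puts the lever at about 21° and let go, and the bolt head is held with about 59 N at the pad, with no visible turn and no sign of guard contact; the loose items were never approached, and no verdict came back.

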